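# Load the grinding plate: slide round and square blanks into their pockets

## Task

Load the pocket plate for the grinder: slide the round and the square steel blank along the plate, without lifting either of them off it, until each has dropped flat and fully home into the pocket of its own shape. Leave the gauge, vee block, centre, shafts and everything else on the plate and the bench standing where they are.

Things in the scene. Friction and masses are not known exactly. Their poses are not given: they have to be found in the camera images.
- pocket_plate: Dark steel plate fixed to the bench, 300 mm (x) by 540 mm (y) by 22 mm thick; origin in the middle of its underside, z up. Its top, 22 mm above this origin and the bench, is one level face but for two pockets, each in a flush 109 mm square bright insert, centred at plate x = +55 mm, y = +75 or -75 mm; which side has the round and which the square pocket changes.
- round_pocket_floor (a point): Centre of the floor of the round pocket: a round recess 80 mm in diameter and 6 mm deep in its insert, with a dark floor (so this point is 6 mm below the plate's top). Axes parallel to the plate's.
- square_pocket_floor (a point): Centre of the floor of the square pocket: a square recess 70 by 70 mm and 6 mm deep in its insert, with a dark floor (this point is 6 mm below the plate's top), sides parallel to the plate's sides and to this point's x and y axes.
- round_blank: Loose round steel blank: flat disc 76 mm in diameter, 10 mm thick, about 0.35 kg, lying flat on the plate's near half (the half towards the robot), at its left or right end. Origin in the middle of its underside. In its pocket it stands 4 mm proud.
- square_blank: Loose square steel blank: flat plate 66 by 66 mm, 10 mm thick, about 0.34 kg, lying flat on the plate's near half at the other end, turned up to about 26 degrees from the plate's sides. Origin in the middle of its underside, x and y axes parallel to its edges. In its pocket it stands 4 mm proud.
- ring_gauge: Steel ring, 36 mm outside diameter, 24 mm high, standing on the plate on its near half, midway between its ends. Origin in the middle of its underside. Bystander.
- vee_block: Steel vee block, 46 (its x) by 32 (its y) by 34 mm high, standing on the plate beside the inserts, left or right. Origin in the middle of its underside. Bystander.
- lathe_centre: Steel lathe centre standing point up, 32 mm in diameter, 56 mm high, on the plate beside the inserts, on the other side. Origin in the middle of its underside. Bystander.
- shaft_a: Splined steel shaft standing upright on the plate's far strip, left half: foot 36 mm in diameter over its teeth, 118 mm high. Origin in the middle of its underside. Bystander.
- shaft_b: A like shaft standing on the far strip, right half: foot 36 mm in diameter, 118 mm high. Origin in the middle of its underside. Bystander.
- tub: White plastic bowl on the bench to the left of the plate, 90 mm in diameter, 40 mm high. Origin in the middle of its underside. Bystander.
- micrometer: Micrometer lying on the bench to the right of the plate, blue bow, about 140 by 60 mm, 16 mm high. Origin under the middle of the bow. Bystander.
Mind the look-alikes: they are no part of the job. Leave any turquoise look-alike of the square_blank alone.

How it is judged (in metres and radians):
At the end, for the whole second after the job is handed in: The round blank lies flat in the round pocket and the square blank flat in the square pocket: each within 4.5 mm of the pocket's centre seen from above, its underside within 2 mm of the pocket's floor, within 0.04 rad of level, and at rest (horizontal distance between round_blank and round_pocket_floor below 0.0045 m and z of round_blank in the frame of round_pocket_floor below 0.002 m and angle between each of round_blank, square_blank's own z axis and vertical below 0.04 rad and linear speed of each of round_blank, square_blank below 0.01 m/s and horizontal distance between square_blank and square_pocket_floor below 0.0045 m and z of square_blank in the frame of square_pocket_floor below 0.002 m); the robot touches nothing.
It fails at once if a blank is lifted more than 14 mm off the plate's top (z of any of round_blank, square_blank in the frame of pocket_plate above 0.036 m).
It fails at once if a bystander (ring gauge, vee block, lathe centre, shaft, tub, micrometer) is moved more than 15 mm or tipped by more than 0.5 rad ((distance of ring_gauge from where it was at the start of the episode above 0.015 m or angle between ring_gauge's own z axis and vertical above 0.5 rad) or (distance of vee_block from where it was at the start of the episode above 0.015 m or angle between vee_block's own z axis and vertical above 0.5 rad) or (distance of lathe_centre from where it was at the start of the episode above 0.015 m or angle between lathe_centre's own z axis and vertical above 0.5 rad) or (distance of shaft_a from where it was at the start of the episode above 0.015 m or angle between shaft_a's own z axis and vertical above 0.5 rad) or (distance of shaft_b from where it was at the start of the episode above 0.015 m or angle between shaft_b's own z axis and vertical above 0.5 rad) or (distance of tub from where it was at the start of the episode above 0.015 m or angle between tub's own z axis and vertical above 0.5 rad) or (distance of micrometer from where it was at the start of the episode above 0.015 m or angle between micrometer's own z axis and vertical above 0.5 rad)).
It also fails if it takes over 72 s, if anything falls off the work surface, if the arm or the gripper's body presses on something with over 40 N, if the wrist force passes 120 N, or if a joint passes its speed limit or range.

## Robot

A 6-joint arm with a two-finger parallel gripper is mounted at the origin on the work surface. World frame = base frame: x ahead of the robot, y to its left, z up, the work surface at z = 0. Lengths are in m, angles in degrees, forces in N, time in s.
With the tool pointing down it reaches from about 0.425 to 0.95 m from the base axis. Payload 3.5 kg.
Tool frame: the origin (TCP) lies at the very end of the fingers, on their centre line; the grasp point (between the pads) lies 19 mm behind it (robot.grasp_offset is the distance from the TCP to the grasp point, in m); z points along the fingers, y is the line along which they close (so a half turn about z gives the same grasp; the last joint's range is limited). The gripper opens to 85 mm and grips with 20 to 120 N. Pads are 22 mm wide; open, the fingers measure 114 mm over their backs; the gripper's body (76 mm by 85 mm) begins 54 mm behind the grasp point. The pads swing forward as they close: fully open they stand 13 mm farther back than shut.
Start: joints at [-77.578, 16.404, 90.338, -0, 73.258, -8.594], TCP at [0.242, -0.63, 0.231] pointing down, gripper open.
Joint ranges: [-158.93, 158.93], [-51.34, 127.21], [12.03, 142.37], [-87.48, 267.48], [13.55, 161.25], [-162.69, 162.69]. Speed limits (degrees/s): [159.86, 159.86, 180, 180, 180, 180].

## Interface

Orientations are given as a 3x3 rotation matrix whose columns are the frame's x, y, z axes.
In Python, from cell import robot gives the robot as it stands.
- The arm moves only by the tool jog_arm, never from a script. Its argument "series" is a list that holds one entry, the list of rows, each a list of 4 numbers: the shift along the tool's x, y, z normalised to -1 to 1, where 1 is 200 mm, then the turn about the tool's z normalised to -1 to 1, where 1 is pi rad. In form: [[[x, y, z, spin], ...]]. A call has 1 to 8 rows; each row shifts and turns the commanded pose from where the row before left it, along the tool's axes as they then stand; what a row does not reach is not made up. A row lasts 1/8 s, in which the tool goes at most 62.5 mm and 10.7 degrees, less where a joint would pass 70% of its speed; a pose out of reach is approached as far as the arm can. A call with a number of a shift or a turn outside -1 to 1 is refused whole. A call with a gripper value outside its range is refused whole. "claw" is the opening, from -1 (shut) to 1 (fully open), set as the call begins (left out, the last holds). The fingers move at their own pace and stop on an object; "newtons" is the grip in N (left out, the last holds). Time passes only in rows, so rows that do not move let the fingers close. It gives the time, the measured TCP pose, the force, the opening and the grip force at its end, in the units of the state.
- robot.read_state(): the state, without advancing time (a new reading comes with each control period).
- robot.grab_frame(name): name is "side" or "top"; returns a dict with "img" (400x640x3 uint8, red, green, blue), "z_map" (400x640 float32, m along the optical axis (not along the pixel's ray), 0 where there is no reading), "vertical_fov" (degrees; the focal length in pixels is half the picture's height over the tangent of half this angle, whatever the lens; pixels are square), "cx", "cy" (the principal point, pixels), "distortion" ([k1, k2, p1, p2, k3] as OpenCV has them; the pictures are not rectified), "T" (4x4, takes a point from camera to world coordinates). Camera axes: x right, y down, z forward; pixel columns grow to the right and rows downward; lengths in m; the calibration is good to about 2 mm. A picture is of the moment at which its call begins.
- robot.close_job(): hands the job in; it is judged then, once.
The state is a dict: "time": time; "joints": joint angles; "joint_velocities": joint speeds; "joint_efforts": joint torques, N m; "eef_pos": TCP position; "tcp_rot": TCP orientation; "wrist_force": force on the tool from outside, world axes, zero at the start; "moment": the same for the moment, N m; "grip_width": opening from 0.0 (shut) to 1.0 (fully open); "gripper_force": force on a finger pad.
Only numpy, scipy, OpenCV 4.12 (cv2) and the standard library are available. Lean on these libraries where they do the work, as an engineer would, in place of code of your own. Each camera call takes 0.05 s, during which the arm holds its last target. There are 200 camera calls.

## Working session

There is one attempt and no reset: what is moved stays moved. The work goes in short steps, Python scripts to look and compute and a tool call to move; the robot and the scene stay as the last step left them, time stands still between calls to the robot, and variables do not carry over. Pictures are saved under pics/ and viewed, at most 10 in all, crops included, and the job is handed in when it is done.

Besides the shell and the picture viewer there is one more tool, called after "Emit:" as name(argument=value, ...), one argument or row to a line, values as JSON. jog_arm: Moves the arm, as the interface text tells. Its arguments: {"type":"object","properties":{"series":{"type":"array","items":{"type":"array","items":{"type":"array","items":{"type":"number","minimum":-1,"maximum":1}}}},"claw":{"type":"number"},"newtons":{"type":"number"}},"required":["series"]}

```bash
mkdir -p pics; cat > h.py <<'E'
import numpy as np, cv2
from cell import robot
def cam(f):
    fl=200/np.tan(np.radians(f["vertical_fov"])/2)
    return np.array([[fl,0,f["cx"]],[0,fl,f["cy"]],[0,0,1]]),np.array(f["distortion"],float)
def toworld(f,px,z):
    "pixels -> world points on plane z"
    K,D=cam(f);T=np.array(f["T"])
    n=cv2.undistortPoints(np.array(px,float).reshape(-1,1,2),K,D).reshape(-1,2)
    d=np.c_[n,np.ones(len(n))]@T[:3,:3].T
    return T[:3,3]+d*((z-T[2,3])/d[:,2])[:,None]
def topix(f,P):
    K,D=cam(f);Ti=np.linalg.inv(np.array(f["T"]))
    return cv2.projectPoints(np.array(P,float).reshape(-1,1,3),cv2.Rodrigues(Ti[:3,:3])[0],Ti[:3,3],K,D)[0].reshape(-1,2)
def save(f,name,crop=None,s=1):
    im=f["img"][:,:,::-1]
    if crop: im=im[crop[1]:crop[3],crop[0]:crop[2]]
    cv2.imwrite("pics/"+name,cv2.resize(im,None,fx=s,fy=s,interpolation=cv2.INTER_CUBIC))
E
python3 - <<'E'
from h import *
import pickle
for n in("top","side"):
    f=robot.grab_frame(n);pickle.dump(f,open(n+".pkl","wb"));save(f,n+"0.png",s=1.25);print(n,np.round(f["T"],3).tolist(),f["vertical_fov"],f["distortion"])
s=robot.read_state();print(s["eef_pos"],s["tcp_rot"],s["time"],s["grip_width"])
E
```

```text
top [[-0.014, -0.998, 0.066, 0.487], [-1.0, 0.015, 0.013, -0.026], [-0.014, -0.066, -0.998, 1.411], [0.0, 0.0, 0.0, 1.0]] 46.908571839090804 [-0.08092017  0.          0.          0.          0.        ]
side [[-0.981, -0.146, 0.129, 0.42], [-0.195, 0.72, -0.667, 0.708], [0.005, -0.679, -0.734, 0.866], [0.0, 0.0, 0.0, 1.0]] 52.41983505365361 [-0.0100185  0.         0.         0.         0.       ]
[ 0.24196032 -0.62947907  0.23003939] [[ 9.33480897e-01  3.58626783e-01 -4.95360813e-04]
 [ 3.58626989e-01 -9.33478448e-01  2.16091490e-03]
 [ 3.12553317e-04 -2.19482254e-03 -9.99997543e-01]] 0.1 0.9985080163712616
```

View pics/top0.png

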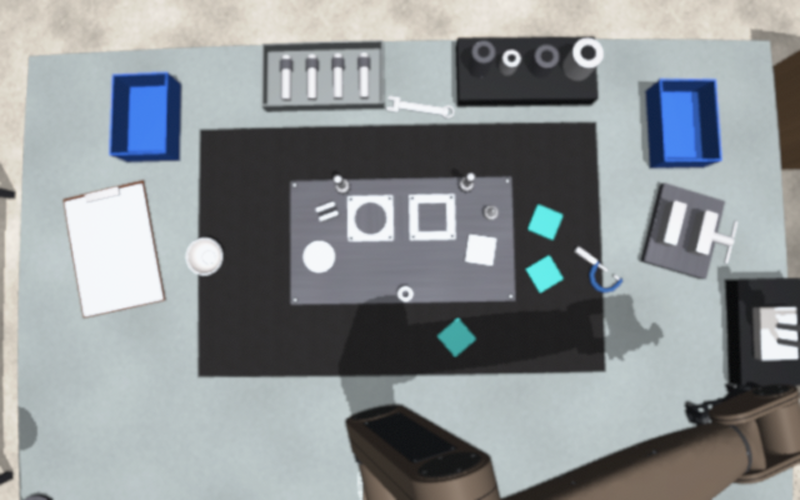

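View pics/side0.png

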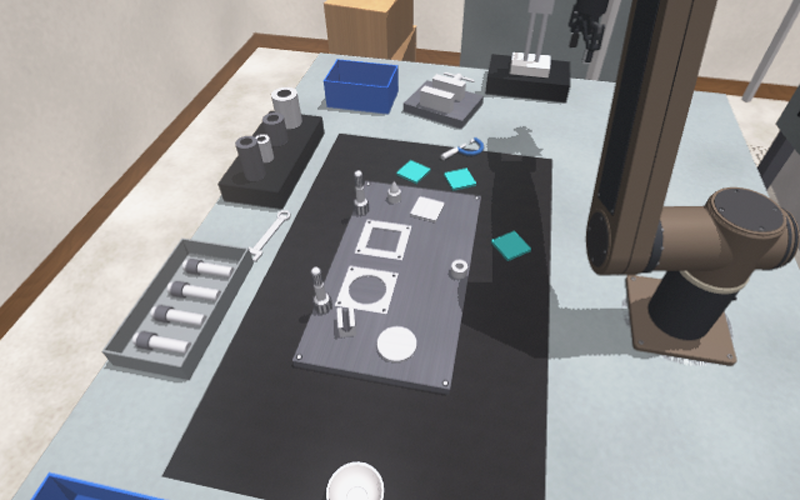

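Top view: round blank at (318,256), round pocket at (370,218). Square blank is at (481,250), square pocket at (432,217), vee block at (327,211), centre at (491,212), ring at (405,293). I'll look closer.

```bash
python3 - <<'E'
from h import *
import pickle
f=pickle.load(open("top.pkl","rb"));save(f,"crop1.png",(225,135,420,250),4)
g=cv2.cvtColor(f["img"],cv2.COLOR_RGB2GRAY)
s=8;x0,y0,x1,y1=225,135,420,250
b=cv2.resize(g[y0:y1,x0:x1],None,fx=s,fy=s,interpolation=cv2.INTER_CUBIC)
_,t=cv2.threshold(b,165,255,0)
cs,hi=cv2.findContours(t,cv2.RETR_CCOMP,cv2.CHAIN_APPROX_NONE)
for c,h in zip(cs,hi[0]):
    if cv2.contourArea(c)<60*s*s: continue
    px=(c.reshape(-1,2)+.5)/s-.5+[x0,y0]
    z=.022 if (h[3]>=0 or h[2]>=0 and cv2.contourArea(c)>800*s*s) else .032
    W=toworld(f,px,z)[:,:2]*1000
    m=cv2.moments(W.astype(np.float32).reshape(-1,1,2));
    print("hole" if h[3]>=0 else "outer",z,"cen",np.round([m["m10"]/m["m00"],m["m01"]/m["m00"]],1),"area",m["m00"],"rect",np.round(np.array(sum([list(q) if isinstance(q,tuple) else [q] for q in cv2.minAreaRect(W.astype(np.float32))],[])),1),"px",px.mean(0).round(1))
E
```

```text
outer 0.032 cen [458.5 -16.6] area 1147.322684956962 rect [458.5 -16.8  38.2  37.7  44.2] px [324.2 234.7]
outer 0.032 cen [550.5 190.8] area 4971.1674425113015 rect [550.5 190.7  79.3  79.6  38.5] px [254.8 204.9]
outer 0.032 cen [ 560.9 -198.3] area 4829.208485276904 rect [ 561.  -198.3   71.2   71.1   80.5] px [384.4 199.5]
outer 0.032 cen [648.3 167.1] area 582.2687539733015 rect [648.4 167.   13.2  50.   19.7] px [262.4 172.4]
outer 0.032 cen [670.7 175.3] area 592.2751947855577 rect [670.8 175.2  13.3  50.8  19.7] px [259.7 165.1]
outer 0.022 cen [642.4  66.5] area 13027.257563491876 rect [6.425e+02 6.660e+01 1.152e+02 1.155e+02 1.000e-01] px [296.  174.2]
hole 0.022 cen [642.2  66.4] area 4407.120812397799 rect [642.4  66.4  74.   75.5  89.3] px [296.  174.3]
outer 0.022 cen [643.  -83.4] area 13017.775567895093 rect [ 6.431e+02 -8.330e+01  1.152e+02  1.158e+02  1.000e-01] px [345.4 173.3]
hole 0.022 cen [642.8 -83.5] area 4314.058877068572 rect [ 6.428e+02 -8.360e+01  6.680e+01  6.620e+01  2.000e-01] px [345.4 173.3]
```

View pics/crop1.png

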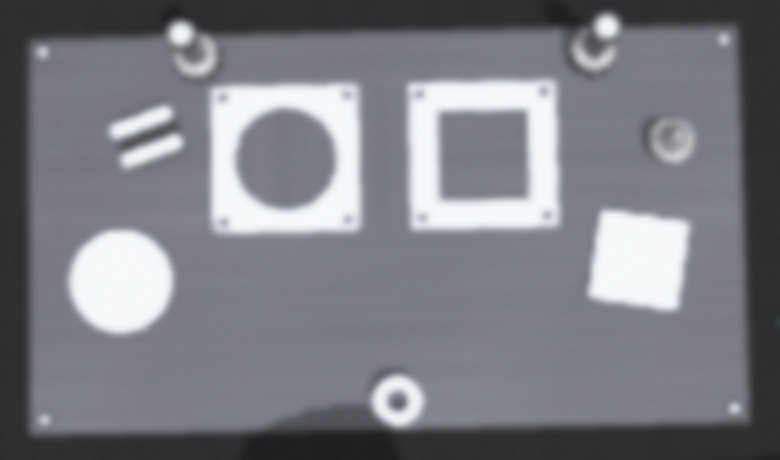

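Top crop confirms round pocket at crop (286,159), square pocket at (483,156), round blank at (121,281) and square blank at (639,261), turned by about -9°. I'll do the square first.

Emit:
jog_arm(
  series=[
    [[0.1414,-0.09,0,0],[0.1414,-0.09,0,0],[0.1414,-0.09,0,0],[0.1414,-0.09,0,0],[0.1414,-0.09,0,0],[0.1414,-0.09,0,0],[0.1414,-0.09,0,0],[0.1414,-0.09,0,0]],
  ],
  claw=1,
  newtons=25,
)

```text
time: 1.1
eef_pos: [0.402, -0.4133, 0.2307]
tcp_rot: [[0.934, 0.359, -0.001], [0.359, -0.934, 0.001], [-0.0, -0.001, -1.0]]
wrist_force: [0.6, 0.3, -0.1]
grip_width: 0.995
gripper_force: 0.0
```

Emit:
jog_arm(
  series=[
    [[0.1414,-0.09,0,0],[0.1414,-0.09,0,0],[0.1414,-0.09,0,0],[0.1414,-0.09,0,0],[0.1414,-0.09,0,0],[0.1414,-0.09,0,0],[0.1414,-0.09,0,0],[0.1414,-0.09,0,0]],
  ],
)

```text
time: 2.1
eef_pos: [0.5615, -0.1978, 0.2307]
tcp_rot: [[0.933, 0.359, -0.001], [0.359, -0.933, 0.0], [-0.001, -0.001, -1.0]]
wrist_force: [-0.4, -0.5, 0.2]
grip_width: 1.003
gripper_force: 0.0
```

Emit:
jog_arm(
  series=[
    [[0,0,0.1,0.0565],[0,0,0.15,0.0565],[0,0,0.15,0.0565],[0,0,0.1,0],[0,0,0,0],[0,0,0,0]],
  ],
)

```text
time: 2.85
eef_pos: [0.5619, -0.1994, 0.1325]
tcp_rot: [[0.987, -0.164, 0.002], [-0.164, -0.987, -0.001], [0.002, 0.001, -1.0]]
wrist_force: [-0.7, 0.3, -0.2]
grip_width: 1.003
gripper_force: 0.0
```

Emit:
jog_arm(
  series=[
    [[0,0,0.15,0],[0,0,0.15,0],[0,0,0.15,0],[0,0,0,0]],
  ],
)

```text
time: 3.35
eef_pos: [0.5602, -0.1985, 0.0402]
tcp_rot: [[0.986, -0.164, -0.003], [-0.164, -0.986, 0.002], [-0.003, -0.001, -1.0]]
wrist_force: [0.4, 0.4, -0.7]
grip_width: 0.998
gripper_force: 0.0
```

```bash
python3 - <<'E'
from h import *
f=robot.grab_frame("side");x=topix(f,[[.562,-.198,.03]])[0].astype(int);print(x)
save(f,"side1.png",(x[0]-80,x[1]-70,x[0]+80,x[1]+50),5)
print(robot.read_state()["eef_pos"])
E
```

```text
[341 166]
[ 0.5614813  -0.19914731  0.04193225]
```

View pics/side1.png

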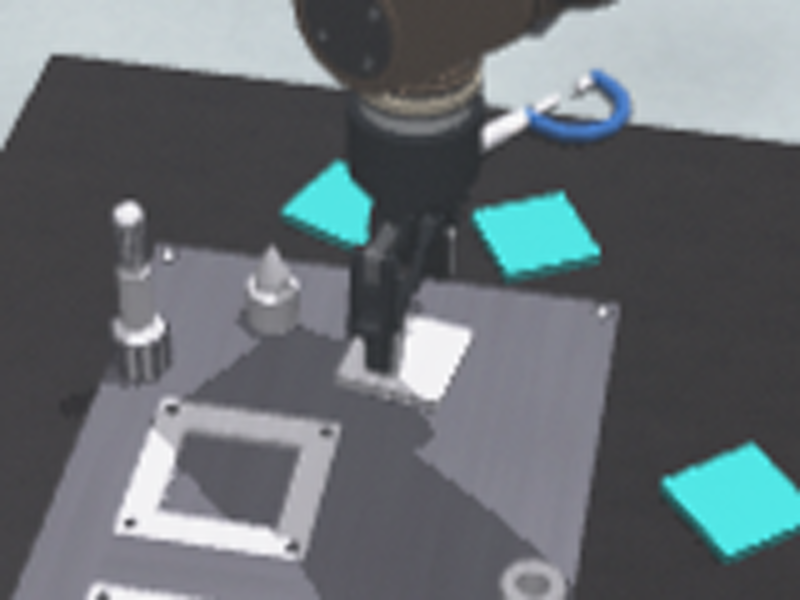

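Near finger tip at crop (380,370), just above the square blank's near edge. I'll descend in small, force-checked steps.

Emit:
jog_arm(
  series=[
    [[0,0,0.04,0],[0,0,0.04,0],[0,0,0,0]],
  ],
)

```text
time: 3.78
eef_pos: [0.5609, -0.1988, 0.025]
tcp_rot: [[0.986, -0.165, -0.001], [-0.165, -0.986, 0.0], [-0.001, -0.0, -1.0]]
wrist_force: [-0.9, 0.1, 0.2]
grip_width: 1.0
gripper_force: 0.0
```

Emit:
jog_arm(
  series=[
    [[0,0,0.015,0],[0,0,0.01,0],[0,0,0,0]],
  ],
)

```text
time: 4.15
eef_pos: [0.5611, -0.1989, 0.0201]
tcp_rot: [[0.986, -0.165, -0.0], [-0.165, -0.986, 0.0], [-0.0, -0.0, -1.0]]
wrist_force: [0.3, -0.1, -0.5]
grip_width: 1.002
gripper_force: 0.0
```

Emit:
jog_arm(
  series=[
    [[0,0,0.015,0],[0,0,0,0],[0,0,0,0]],
  ],
)

```text
time: 4.53
eef_pos: [0.5612, -0.199, 0.0173]
tcp_rot: [[0.986, -0.165, -0.0], [-0.165, -0.986, -0.0], [-0.0, 0.0, -1.0]]
wrist_force: [0.9, 0.1, 0.4]
grip_width: 0.998
gripper_force: 0.0
```

Emit:
jog_arm(
  series=[
    [[0,0,0,0],[0,0,0,0],[0,0,0,0],[0,0,0,0]],
  ],
  claw=0.45,
  newtons=20,
)

```text
time: 5.03
eef_pos: [0.5615, -0.1984, 0.0178]
tcp_rot: [[0.986, -0.165, 0.0], [-0.165, -0.986, 0.001], [0.0, -0.001, -1.0]]
wrist_force: [0.2, 5.0, 5.7]
grip_width: 0.765
gripper_force: 24.3
```

Emit:
jog_arm(
  series=[
    [[0,0,0,-0.027],[0,0,0,-0.027],[0.045,-0.065,0,0],[0.045,-0.065,0,0],[0.045,-0.065,0,0],[0.045,-0.065,0,0],[0.045,-0.065,0,0],[0,0,0,0]],
  ],
)

```text
time: 6.02
eef_pos: [0.6071, -0.1342, 0.0179]
tcp_rot: [[1.0, 0.004, 0.003], [0.004, -1.0, -0.002], [0.003, 0.002, -1.0]]
wrist_force: [1.4, 1.1, 2.0]
grip_width: 0.765
gripper_force: 24.0
```

```bash
python3 - <<'E'
from h import *
s=robot.read_state();print(s["eef_pos"],s["tcp_rot"],s["wrist_force"])
for n in("top","side"):
    f=robot.grab_frame(n);e=s["eef_pos"];x=topix(f,[[e[0],e[1],.03]])[0].astype(int)
    save(f,n+"2.png",(x[0]-50,x[1]-45,x[0]+50,x[1]+45),4 if n=="top" else 4)
a,b=[cv2.imread("pics/%s2.png"%n) for n in("top","side")];cv2.imwrite("pics/both2.png",np.hstack([a,b]))
E
```

```text
[ 0.60714352 -0.13418167  0.01786047] [[ 0.99998674  0.00443668  0.00261343]
 [ 0.00444074 -0.99998894 -0.00154936]
 [ 0.00260653  0.00156095 -0.99999538]] [1.44606254 1.05816946 1.99854178]
```

View pics/both2.png

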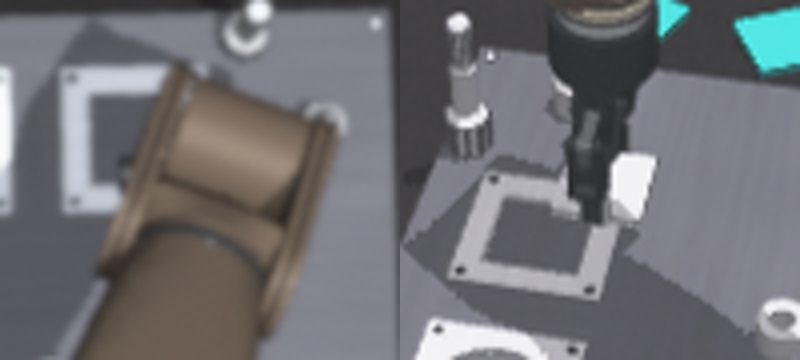

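The blank is held flat: in the side half its top shows behind the finger at (630,190), and the pocket is at (540,235). I'll go on to the pocket.

Emit:
jog_arm(
  series=[
    [[0.0446,-0.0634,0,0],[0.0446,-0.0634,0,0],[0.0446,-0.0634,0,0],[0.0446,-0.0634,0,0],[0,0,0,0],[0,0,0,0]],
  ],
)

```text
time: 6.88
eef_pos: [0.6416, -0.0827, 0.0166]
tcp_rot: [[1.0, 0.003, 0.002], [0.003, -1.0, 0.001], [0.002, -0.001, -1.0]]
wrist_force: [4.8, 0.9, -2.1]
grip_width: 0.766
gripper_force: 23.5
```

```bash
python3 - <<'E'
from h import *
s=robot.read_state();print(s["eef_pos"],s["wrist_force"])
f=robot.grab_frame("side");x=topix(f,[[.643,-.083,.022]])[0].astype(int)
P=topix(f,[[.643+i*.0345,-.083+j*.033,.026+0*i] for i in(-1,1) for j in(-1,1)]);print(x,P.tolist())
save(f,"side3.png",(x[0]-50,x[1]-40,x[0]+50,x[1]+35),8)
E
```

```text
[ 0.64161748 -0.08274828  0.01661212] [ 4.84623838  0.92014066 -2.09812171]
[306 191] [[320.81299779923205, 183.9258552272394], [315.88692326449666, 200.09566994118657], [297.95519999589845, 180.6322290922298], [292.19685289113977, 196.5511507400031]]
```

View pics/side3.png

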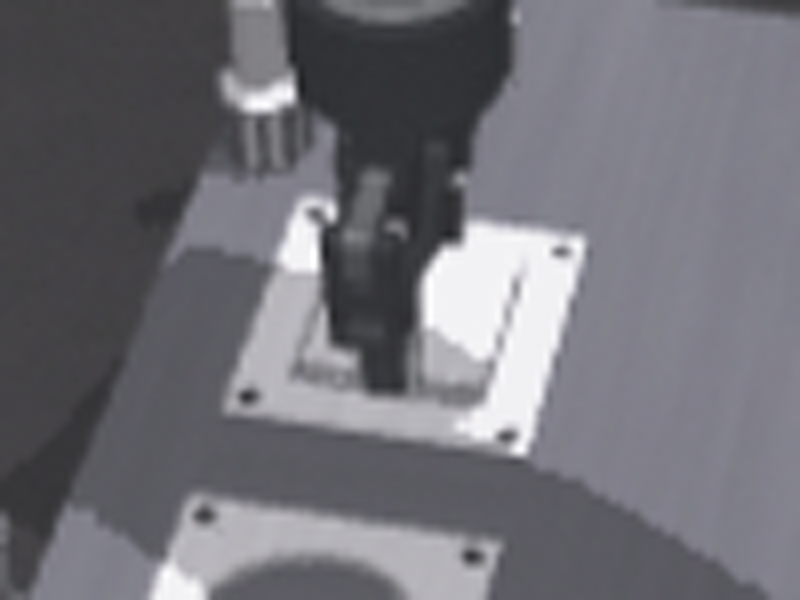

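The blank sits over the square pocket, edges parallel, with thin dark gaps at (300,370) and (510,300). I'll release it.

Emit:
jog_arm(
  series=[
    [[0,0,0,0],[0,0,0,0],[0,0,0,0],[0,0,0,0]],
  ],
  claw=1,
)

```text
time: 7.42
eef_pos: [0.6412, -0.083, 0.0173]
tcp_rot: [[1.0, 0.004, -0.0], [0.004, -1.0, -0.0], [-0.0, 0.0, -1.0]]
wrist_force: [0.2, -0.0, 0.3]
grip_width: 1.001
gripper_force: 0.0
```

Emit:
jog_arm(
  series=[
    [[0,0,-0.05,0],[0,0,-0.15,0],[0,0,-0.25,0],[0,0,-0.25,0],[0,0,-0.15,0],[0,0,0,0]],
  ],
)

```text
time: 8.18
eef_pos: [0.6435, -0.0834, 0.1922]
tcp_rot: [[1.0, 0.004, 0.008], [0.004, -1.0, -0.002], [0.008, 0.002, -1.0]]
wrist_force: [-0.5, -0.4, -0.5]
grip_width: 1.001
gripper_force: 0.0
```

```bash
python3 - <<'E'
from h import *
s=robot.read_state();print(s["eef_pos"],s["wrist_force"])
f=robot.grab_frame("side");x=topix(f,[[.643,-.083,.022]])[0].astype(int)
save(f,"side4.png",(x[0]-50,x[1]-40,x[0]+50,x[1]+35),8)
K,D=cam(f)
for nm,p in(("blank",(.643,-.083,.026)),("plate",(.62,-.155,.022)),("insert",(.6,-.12,.022))):
    u=topix(f,[p])[0].round().astype(int);W=[]
    for i in range(-3,4):
        for j in range(-3,4):
            q=u+[i,j];z=f["z_map"][q[1],q[0]]
            n=cv2.undistortPoints(np.array([[q]],float),K,D)[0,0]
            W.append((np.array(f["T"])@[n[0]*z,n[1]*z,z,1])[:3])
    print(nm,np.median(W,0))
E
```

```text
[ 0.6435032  -0.08344086  0.19224143] [-0.46116955 -0.39913671 -0.51642741]
blank [ 0.64231435 -0.08247761  0.02766536]
plate [ 0.61843217 -0.15446004  0.02289199]
insert [ 0.59993443 -0.11949355  0.02331784]
```

View pics/side4.png

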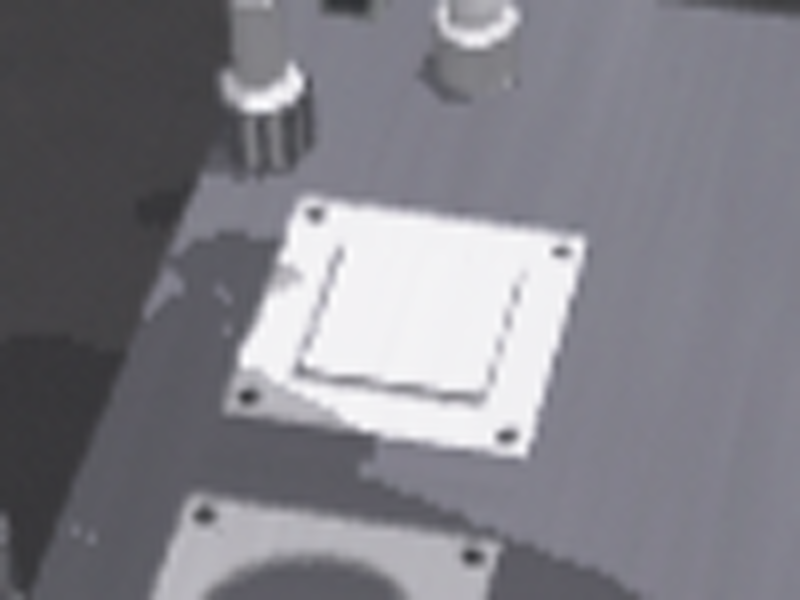

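The square blank is down, about 4.5 mm proud with an even gap around it in the crop. Now the round.

Emit:
jog_arm(
  series=[
    [[-0.0575,-0.1715,0,0],[-0.0575,-0.1715,0,0],[-0.0575,-0.1715,0,0],[-0.0575,-0.1715,0,0],[-0.0575,-0.1715,0,0],[-0.0575,-0.1715,0,0],[-0.0575,-0.1715,0,0],[-0.0575,-0.1715,0,0]],
  ],
)

```text
time: 9.22
eef_pos: [0.5465, 0.1919, 0.1847]
tcp_rot: [[1.0, 0.004, -0.004], [0.004, -1.0, -0.001], [-0.004, 0.001, -1.0]]
wrist_force: [1.3, -0.6, -0.3]
grip_width: 0.998
gripper_force: 0.0
```

Emit:
jog_arm(
  series=[
    [[0,0,0.15,0],[0,0,0.2,0],[0,0,0.2,0],[0,0,0.15,0],[0,0,0,0],[0,0,0,0]],
  ],
)

```text
time: 9.98
eef_pos: [0.5484, 0.1911, 0.0474]
tcp_rot: [[1.0, 0.004, -0.0], [0.004, -1.0, -0.0], [-0.0, 0.0, -1.0]]
wrist_force: [-0.4, -0.5, -0.2]
grip_width: 0.999
gripper_force: 0.0
```

Emit:
jog_arm(
  series=[
    [[0.01,0,0.05,0],[0,0,0.05,0],[0,0,0.03,0],[0,0,0,0],[0,0,0,0]],
  ],
)

```text
time: 10.6
eef_pos: [0.5505, 0.1912, 0.0215]
tcp_rot: [[1.0, 0.004, 0.0], [0.004, -1.0, 0.0], [0.0, -0.0, -1.0]]
wrist_force: [-0.2, -0.6, 0.1]
grip_width: 1.005
gripper_force: 0.0
```

Emit:
jog_arm(
  series=[
    [[0,0,0.015,0],[0,0,0.015,0],[0,0,0,0],[0,0,0,0]],
  ],
)

```text
time: 11.1
eef_pos: [0.5503, 0.1911, 0.0153]
tcp_rot: [[1.0, 0.004, -0.0], [0.004, -1.0, -0.0], [-0.0, 0.0, -1.0]]
wrist_force: [0.2, -0.5, -0.5]
grip_width: 0.999
gripper_force: 0.0
```

Emit:
jog_arm(
  series=[
    [[0,0,0,0],[0,0,0,0],[0,0,0,0],[0,0,0,0]],
  ],
  claw=0.65,
  newtons=20,
)

```text
time: 11.6
eef_pos: [0.5506, 0.1914, 0.0158]
tcp_rot: [[1.0, 0.004, 0.001], [0.004, -1.0, 0.0], [0.001, -0.0, -1.0]]
wrist_force: [-2.2, 1.3, 2.9]
grip_width: 0.87
gripper_force: 24.0
```

Emit:
jog_arm(
  series=[
    [[0,0.09,0,0],[0,0.09,0,0],[0,0.09,0,0],[0,0.09,0,0],[0,0.09,0,0],[0,0.09,0,0],[0,0.0835,0,0],[0,0,0,0]],
  ],
)

```text
time: 12.6
eef_pos: [0.5511, 0.0637, 0.0158]
tcp_rot: [[1.0, 0.003, 0.0], [0.003, -1.0, -0.003], [0.0, 0.003, -1.0]]
wrist_force: [-1.5, -5.6, 5.1]
grip_width: 0.873
gripper_force: 24.2
```

Emit:
jog_arm(
  series=[
    [[0.07,0,0,0],[0.07,0,0,0],[0.07,0,0,0],[0.07,0,0,0],[0.07,0,0,0],[0,0,0,0]],
  ],
)

```text
time: 13.35
eef_pos: [0.6204, 0.0657, 0.0156]
tcp_rot: [[1.0, 0.004, -0.003], [0.004, -1.0, -0.002], [-0.003, 0.002, -1.0]]
wrist_force: [-2.5, 1.1, 6.2]
grip_width: 0.876
gripper_force: 24.8
```

```bash
python3 - <<'E'
from h import *
s=robot.read_state();e=s["eef_pos"];print(e,s["wrist_force"])
f=robot.grab_frame("side");x=topix(f,[[.643,.066,.022]])[0].astype(int)
a=np.linspace(0,6.28,24,0)
im=cv2.resize(f["img"][x[1]-40:x[1]+35,x[0]-50:x[0]+50,::-1],None,fx=8,fy=8,interpolation=cv2.INTER_CUBIC)
for u in topix(f,np.c_[e[0]+.038*np.cos(a),e[1]+.038*np.sin(a),0*a+.032]): cv2.circle(im,tuple(((u-x+[50,40]+.5)*8-.5).round().astype(int).tolist()),2,(0,0,255),-1)
cv2.imwrite("pics/side5.png",im)
E
```

```text
[0.62044858 0.06574532 0.01556932] [-2.51158735  1.1049596   6.24386025]
```

View pics/side5.png

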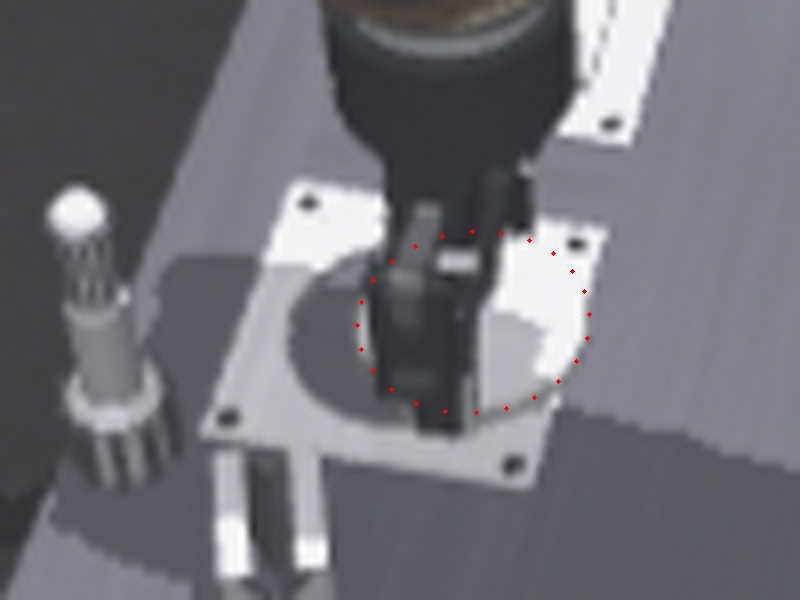

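The disc is held flat and matches the predicted outline, spanning about (360..590, 230..412). There are 22 mm left in x.

Emit:
jog_arm(
  series=[
    [[0.037,-0.002,0,0],[0.037,-0.001,0,0],[0.035,0,0,0],[0,0,0,0],[0,0,0,0]],
  ],
)

```text
time: 14.02
eef_pos: [0.6415, 0.0672, 0.0138]
tcp_rot: [[1.0, 0.004, -0.002], [0.004, -1.0, -0.0], [-0.002, 0.0, -1.0]]
wrist_force: [-0.2, 0.2, -3.5]
grip_width: 0.875
gripper_force: 24.8
```

Emit:
jog_arm(
  series=[
    [[0,0,0,0],[0,0,0,0],[0,0,0,0],[0,0,0,0]],
  ],
  claw=1,
)

```text
time: 14.52
eef_pos: [0.6429, 0.0674, 0.0158]
tcp_rot: [[1.0, 0.004, 0.001], [0.004, -1.0, -0.0], [0.001, 0.0, -1.0]]
wrist_force: [-0.8, -0.2, -0.3]
grip_width: 1.0
gripper_force: 0.0
```

Emit:
jog_arm(
  series=[
    [[0,0,-0.05,0],[0,0,-0.15,0],[0,0,-0.25,0],[0,0,-0.25,0],[0,0,-0.15,0],[0,0,0,0]],
  ],
)

```text
time: 15.28
eef_pos: [0.6448, 0.0673, 0.1902]
tcp_rot: [[1.0, 0.004, 0.008], [0.004, -1.0, -0.0], [0.008, 0.001, -1.0]]
wrist_force: [-0.3, 0.6, 0.1]
grip_width: 1.0
gripper_force: 0.0
```

```bash
cat > chk.py <<'E'
from h import *
def world(f):
    K,D=cam(f);v,u=np.mgrid[:400,:640]
    n=cv2.undistortPoints(np.c_[u.ravel(),v.ravel()].astype(float).reshape(-1,1,2),K,D).reshape(-1,2)
    z=f["z_map"].ravel();T=np.array(f["T"])
    return (np.c_[n*z[:,None],z]@T[:3,:3].T+T[:3,3])
f=robot.grab_frame("side");W=world(f)
for nm,c in(("round",(.6424,.0665)),("square",(.6428,-.0835))):
    d=W[:,:2]-c;a=W[(np.abs(d).max(1)<.024)&(W[:,2]<.05)]
    A=np.c_[a[:,:2]-c,np.ones(len(a))];k,*_=np.linalg.lstsq(A,a[:,2],rcond=None)
    m=np.abs(d).max(1);r=np.hypot(*d.T)
    ins=W[(m<.053)&(r>.05)&(m>.045)&(W[:,2]<.05)]
    print(nm,"z",k[2]*1000,"tilt",k[:2],"insert z",np.median(ins[:,2])*1000,len(a))
E
python3 - <<'E'
from chk import *
x=topix(f,[[.643,-.01,.022]])[0].astype(int)
save(f,"side6.png",(x[0]-65,x[1]-48,x[0]+65,x[1]+48),6)
s=robot.read_state();print(s["eef_pos"])
E
```

```text
round z 27.26822659482069 tilt [0.01605366 0.00160393] insert z 23.26371059345844 264
square z 27.131207929726013 tilt [ 0.00118119 -0.00461489] insert z 23.159993998925877 200
[0.64332853 0.06738425 0.18721454]
```

View pics/side6.png

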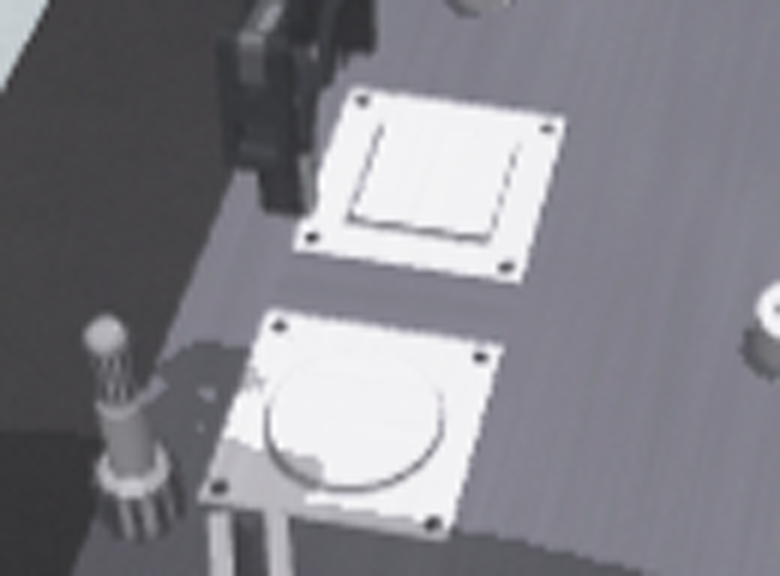

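Both blanks are 4.0 mm proud of their inserts, level, and seated with thin gaps around them. The gripper is clear, so I'll hand in.

```bash
python3 -c "
from cell import robot
print(robot.close_job())"
```

```text
the job is handed in; nothing more can be done
None
```

Both blanks were slid into their own pockets and the job is handed in: the last camera check showed each 4.0 mm proud and near level (tilt under 0.02 rad), no bystander was knowingly touched, and no verdict was returned.

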